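# Find the unpolished mirror block by its drag

## Task

One of the two look-alike steel mirror blocks on the stone plate still has a rough ground underside, the other is polished; it cannot be seen, only felt in the drag. First slide both blocks forward across the plate, without lifting them, until each is wholly past the dark line; then set the one that dragged harder down on the upper half of the sloping stand, where only a rough block stays put, and leave the other standing on the plate beyond the line, with nothing else on the bench disturbed.

Things in the scene. Friction and masses are not known exactly. Their poses are not given: they have to be found in the camera images.
- plate_top (a point): Centre of the top face of the fixed slippery stone plate, 260 (along its x) by 300 (y) by 12 mm high, flat on the bench. Its x axis points away from the robot (within 12 degrees): the way to slide the blocks. The dark line runs across it 20 mm past the centre. A loose aluminium ring (38 mm across, 14 mm high, a bystander) stands mid-plate between the blocks' lanes.
- block_a_center (a point): Centre of one of two loose steel mirror blocks, 54 x 54 mm, 34 mm high, about 0.8 kg; z up, x and y square to its sides. It starts about 75 mm short of the plate's centre and 80 mm to one side. Which block is rough cannot be seen, and the name does not tell: pushed along the plate the rough one drags with 4 to 7 N, the polished one with 0.6 to 1 N.
- block_b_center (a point): Centre of the other, identical-looking mirror block, on the other side of the plate's middle; same size, axes and mass.
- stand_top (a point): Centre of the slippery stone face (160 mm up the slope, 120 mm wide) of the fixed sloping stand, 32 mm above the bench. Its x axis points up the slope, away from the robot (within 12 degrees), and rises at 12 degrees; z is square to the face, y level. Lip 8 mm high at the low end. A polished block slides down to the lip. A loose white round dish (116 mm) lies beyond or before it.
Not all that is in view belongs to the job. Leave any blue look-alike of the part that bears block_b_center alone. What is shaped like the part that bears block_a_center but red is not meant.

How it is judged:
By the outcome, as a careful person would: the job done as asked, in the order asked, and still so for the second after the job is handed in, with the robot touching nothing.
It also fails if it takes over 72 s, if anything falls off the work surface, if the arm or the gripper's body presses on something with over 40 N, if the wrist force passes 120 N, or if a joint passes its speed limit or range.

## Robot

A 6-joint arm with a two-finger parallel gripper is mounted at the origin on the work surface. World frame = base frame: x ahead of the robot, y to its left, z up, the work surface at z = 0. Lengths are in m, angles in rad, forces in N, time in s.
With the tool pointing down it reaches from about 0.35 to 0.975 m from the base axis. Payload 4.9 kg.
Tool frame: the origin (TCP) lies at the very end of the fingers, on their centre line; the grasp point (between the pads) lies 19 mm behind it; x points along the fingers, y is the direction in which the jaws open and shut, and the axes are right-handed (so a half turn about x gives the same grasp; the last joint's range is limited). The gripper opens to 85 mm and grips with 20 to 120 N. Pads are 22 mm wide; open, the fingers measure 114 mm over their backs; the gripper's body (76 mm by 85 mm) begins 54 mm behind the grasp point. The pads swing forward as they close: fully open they stand 13 mm farther back than shut.
Start: joints at [1.062, 0.053, 1.613, -0, 1.476, -0.119], TCP at [0.237, 0.578, 0.231] pointing down, gripper open.
Joint ranges: [-3.01, 3.01], [-1.01, 2.22], [0.06, 2.58], [-1.02, 4.17], [0.09, 2.62], [-3.14, 3.14]. Speed limits (rad/s): [2.57, 2.57, 3.14, 3.14, 3.14, 3.14].

## Interface

Orientations are given as a unit quaternion [w, x, y, z].
In Python, from plant import manip gives the robot as it stands.
- The arm moves only by the tool play_rows, never from a script. Its argument "plan" is a list of rows, each a list of 5 numbers: the shift along the tool's x, y, z in mm, then the turn about the tool's x in rad, then the closure, from -1 (fully open) to 1 (shut). A call has 1 to 8 rows; each row is the pose to reach, as a shift and turn from the pose commanded when the call began, along the tool's axes at that moment; what a row does not reach only later rows make up. A row lasts 1/8 s, in which the tool goes at most 62.5 mm and 10.7 degrees, less where a joint would pass 70% of its speed; a pose out of reach is approached as far as the arm can. A call with a gripper value outside its range is refused whole. The fingers move at their own pace and stop on an object; the grip force is fixed at half the most. Time passes only in rows, so rows that repeat a pose let the fingers close. It gives the time, the measured TCP pose, the force and the opening at its end, in the units of the state.
- manip.state(): the state, without advancing time (a new reading comes with each control period).
- manip.grab_frame(name): name is "scene" or "top" or "wrist"; returns a dict with "img" (400x640x3 uint8, red, green, blue), "range_z" (400x640 float32, m along the optical axis (not along the pixel's ray), 0 where there is no reading), "fx", "fy", "cx", "cy" (pixels), "origin" and "rotation" of the camera in the world. Camera axes: x right, y up, looking along -z (the intrinsics and any distortion apply to the point x, -y, -z); pixel columns grow to the right and rows downward; lengths in m; the calibration is good to about 2 mm. A picture is of the moment at which its call begins.
- manip.job_done(): hands the job in, once; it reports no verdict.
The state is a dict: "time": time; "joint_pos": joint angles; "joint_vel": joint speeds; "joint_efforts": joint torques, N m; "tool_pos": TCP position; "tool_rot": TCP orientation; "contact_force": force on the tool from outside, world axes, zero at the start; "ft_torque": the same for the moment, N m; "gripper_width": opening from 0.0 (shut) to 1.0 (fully open).
Only numpy, scipy, OpenCV 4.12 (cv2) and the standard library are available. Lean on these libraries where they do the work, as an engineer would, in place of code of your own. Each camera call takes 0.05 s, during which the arm holds its last target. There are 200 camera calls.

## Working session

There is one attempt and no reset: what is moved stays moved. The work goes in short steps, Python scripts to look and compute and a tool call to move; the robot and the scene stay as the last step left them, time stands still between calls to the robot, and variables do not carry over. Pictures are saved under pics/ and viewed, about 8 in all and at most 12, crops included, and the job is handed in when it is done.

Besides the shell and the picture viewer there is one more tool, called after "Call:" as a command line: name --pt "numbers of a row" for each row, then --argument value for the rest. play_rows: Moves the arm, as the interface text tells. Its arguments: {"type":"object","properties":{"plan":{"type":"array"}},"required":["plan"]}

```bash
mkdir -p pics; ls; cat > h.py <<'E'
import numpy as np, cv2
from plant import manip
def grab(n,save=None):
    f=manip.grab_frame(n)
    if save: cv2.imwrite(f'pics/{save}.png',cv2.cvtColor(f['img'],cv2.COLOR_RGB2BGR))
    np.savez(f'{save or n}.npz',**{k:np.array(v) for k,v in f.items()})
    return f
def ray(f,u,v):
    d=np.array([(u-f['cx'])/f['fx'],-(v-f['cy'])/f['fy'],-1.0])
    return np.array(f['origin']),np.array(f['rotation'])@d
def onz(f,u,v,z):
    o,d=ray(f,u,v); return o+d*(z-o[2])/d[2]
def pt(f,u,v):
    o,d=ray(f,u,v); return o+d*f['range_z'][int(v),int(u)]
E
python3 - <<'E'
from h import *
f=grab('top','top1'); g=grab('scene','sc1')
for x in(f,g): print({k:(v if k not in('img','range_z') else v.shape) for k,v in x.items()})
print(manip.state())
E
```

```text
pics
{'img': (400, 640, 3), 'range_z': (400, 640), 'fx': 450.5713186600161, 'fy': 450.5713186600161, 'cx': 318.2503444541765, 'cy': 197.57307236522485, 'origin': array([ 0.36630801, -0.00503103,  1.02186334]), 'rotation': array([ 0.7095489 ,  0.04337339, -0.04984792, -0.70155135])}
{'img': (400, 640, 3), 'range_z': (400, 640), 'fx': 482.185847949093, 'fy': 482.185847949093, 'cx': 321.489890284361, 'cy': 194.2032836657067, 'origin': array([ 1.03663279, -0.59545668,  0.86936063]), 'rotation': array([0.86145329, 0.34982252, 0.13814989, 0.34122874])}
{'time': 0.1, 'joint_pos': array([ 1.06200064e+00,  5.33277043e-02,  1.61416823e+00, -9.17226232e-06,
        1.47597576e+00, -1.18983107e-01]), 'joint_vel': array([ 0.00153896, -0.00014515, -0.00234462, -0.0004794 , -0.00298462,
       -0.00037087]), 'joint_efforts': array([-5.58184220e-04, -3.94902956e+01, -3.71361601e+01, -2.16642156e-04,
        3.87465174e-03, -9.99130805e-06]), 'tool_pos': array([0.23722581, 0.57762136, 0.2301562 ]), 'tool_rot': array([ 0.693516  ,  0.13631538,  0.6939201 , -0.13758114]), 'contact_force': array([ 0.66995434,  0.90235902, -0.41235167]), 'ft_torque': array([-0.01696811,  0.01908909,  0.00740068]), 'gripper_width': 1.0004617337705286}
```

Rotation is a quaternion.

```bash
python3 - <<'E'
s=open('h.py').read()
s=s.replace("import numpy as np, cv2","import numpy as np, cv2\nfrom scipy.spatial.transform import Rotation as R\ndef rot(q): return R.from_quat(np.array(q)[[1,2,3,0]]).as_matrix()")
s=s.replace("np.array(f['rotation'])@d","rot(f['rotation'])@d")
open('h.py','w').write(s)
E
```

```text
(no output)
```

View pics/top1.png

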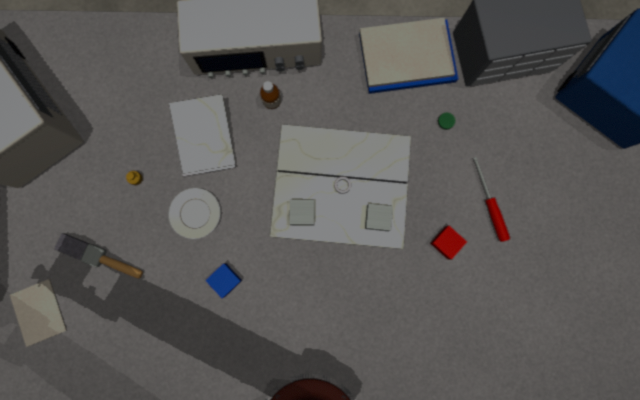

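View pics/sc1.png

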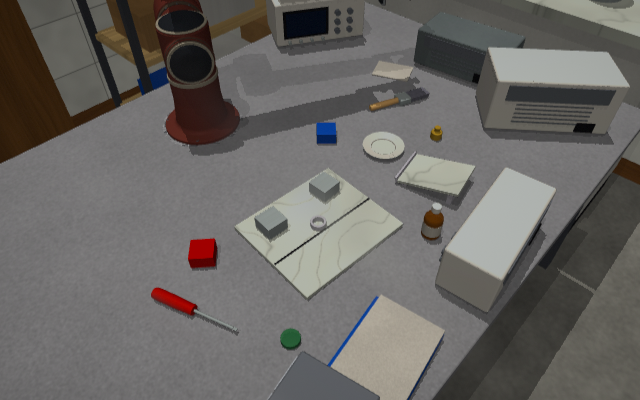

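Top view: plate corners are about (281,126), (411,135), (404,247), (271,237). The grey mirror blocks are at (302,212) and (379,217), the ring at (342,185), the stand at (202,135) and the dish at (194,213), short of the stand. The blue (223,281) and red (449,242) look-alikes lie off the plate, so the two grey ones on the plate are the ones meant.

```bash
cat > m.py <<'E'
from h import *
f=dict(np.load('top1.npz')); img=f['img']
v,u=np.mgrid[0:400,0:640]
q=rot(f['rotation']); d=np.stack([(u-f['cx'])/f['fx'],-(v-f['cy'])/f['fy'],-np.ones(u.shape)],-1)
P=f['origin']+ (d@q.T)*f['range_z'][...,None]
Z=P[...,2]
def rect(mask,box,z,name):
    x0,y0,x1,y1=box; m=np.zeros(mask.shape,np.uint8); m[y0:y1,x0:x1]=mask[y0:y1,x0:x1]
    c=max(cv2.findContours(m,0,2)[0],key=cv2.contourArea)
    w=np.array([onz(f,a,b,z)[:2] for a,b in c[:,0]],np.float32)
    (cx,cy),s,a=cv2.minAreaRect(w); print(name,np.round([cx,cy],4),np.round(s,4),round(a,1),'medz',np.median(Z[m>0]).round(4))
print('bench z',np.median(Z[330:390,450:600]))
rect((Z>0.006),(255,110,425,260),0.012,'plate')
rect((Z>0.03),(282,190,325,235),0.046,'blkL')
rect((Z>0.03),(355,195,400,240),0.046,'blkR')
rect((Z>0.018),(325,170,360,200),0.026,'ring')
rect((Z>0.008),(160,85,245,185),0.032,'stand')
rect((Z>0.005),(160,180,225,245),0.01,'dish')
# plane fit stand
m=Z[105:165,182:222]; A=P[108:162,184:220].reshape(-1,3)
A=A[np.abs(A[:,2]-.032)<.03]; c=A.mean(0); n=np.linalg.svd(A-c)[2][2]; n*=np.sign(n[2]); print('stand n',n,c,'tilt',np.degrees(np.arccos(n[2])),'up yaw',np.degrees(np.arctan2(-n[1],-n[0])))
for a,b in [(170,102),(222,95),(234,166),(181,174),(202,135)]: print((a,b),P[b,a].round(3))
# line
for c in (290,320,370,400):
    col=img[150:200,c].sum(1).astype(int); r=150+col.argmin(); print('line',c,r,onz(f,c,r,.012).round(4))
big=cv2.resize(img[80:260,150:430],None,fx=2.8,fy=2.8,interpolation=cv2.INTER_CUBIC)
cv2.imwrite('pics/crop1.png',big[...,::-1])
E
python3 m.py
```

```text
bench z 0.0012704918819945732
plate [ 0.529  -0.0652] [0.3006 0.2616] 85.2 medz 0.0135
blkL [0.4639 0.0218] [0.0524 0.0524] 0.7 medz 0.047
blkR [ 0.4546 -0.1455] [0.0556 0.0565] 84.6 medz 0.0473
ring [ 0.5287 -0.0663] [0.0365 0.0369] 45.7 medz 0.0265
stand [0.638 0.25 ] [0.1737 0.1256] 11.2 medz 0.0327
dish [0.4628 0.2644] [0.1138 0.1141] 3.1 medz 0.0113
stand n [-0.20629521 -0.03727903  0.9777794 ] [0.63755864 0.25084178 0.03274261] tilt 12.101047982664708 up yaw 10.243218227180458
(170, 102) [0.724 0.336 0.001]
(222, 95) [0.726 0.205 0.047]
(234, 166) [0.569 0.177 0.021]
(181, 174) [0.553 0.302 0.001]
(202, 135) [0.636 0.249 0.035]
line 290 172 [0.5583 0.0514 0.012 ]
line 320 174 [ 0.5546 -0.017   0.012 ]
line 370 179 [ 0.5444 -0.1309  0.012 ]
line 400 182 [ 0.5384 -0.1992  0.012 ]
```

View pics/crop1.png

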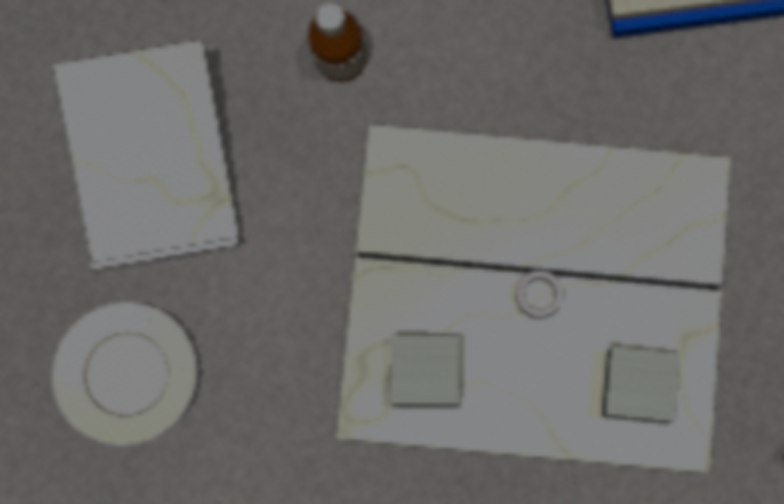

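The crop confirms it: two grey blocks in lanes either side of the ring, and plate yaw about −4.6° from the line. I'll push each block from behind with the two part-open fingertips, so there are two contact points.

```bash
cat >> h.py <<'E'
def to(*wps):
    "wps (x,y,z,yaw_deg of tool z) -> rows from current pose"
    s=manip.state(); M=rot(s['tool_rot']); p=np.array(s['tool_pos'])
    yaw=np.degrees(np.arctan2(M[1,2],M[0,2]))
    print('t',round(s['time'],2),'pos',p.round(4),'yaw',yaw.round(2),'F',np.round(s['contact_force'],2),'w',round(s['gripper_width'],3))
    for x,y,z,a in wps:
        print(np.round(M.T@(np.array([x,y,z])-p)*1000,1), round(-np.radians(a-yaw),3))
E
python3 -c "
from h import *
to((.406,.027,.12,-4.5),(.406,.027,.022,-4.5))"
```

```text
t 0.1 pos [0.2372 0.5776 0.2302] yaw -22.33 F [ 0.67  0.9  -0.41] w 1.0
[ 110.9 -445.   365.4] -0.311
[ 208.9 -444.8  365.4] -0.311
```

Call:
play_rows --pt "40 -445 365 -0.311 0.5" --pt "40 -445 365 -0.311 0.5" --pt "40 -445 365 -0.311 0.5" --pt "40 -445 365 -0.311 0.5" --pt "40 -445 365 -0.311 0.5" --pt "40 -445 365 -0.311 0.5" --pt "40 -445 365 -0.311 0.5" --pt "40 -445 365 -0.311 0.5"

```text
time: 1.1
tool_pos: [0.3835, 0.0993, 0.1963]
tool_rot: [0.707, 0.028, 0.706, -0.028]
contact_force: [1.0, -0.1, 0.9]
gripper_width: 0.249
```

```bash
python3 -c "
from h import *
to((.406,.027,.12,-4.5),(.406,.027,.022,-4.5))"
```

```text
t 1.1 pos [0.3835 0.0993 0.1963] yaw -4.5 F [ 1.03 -0.11  0.93] w 0.249
[ 76.3 -70.3  28. ] 0.0
[174.3 -70.3  28. ] 0.0
```

Call:
play_rows --pt "60 -70 28 0 0.5" --pt "76 -70 28 0 0.5" --pt "120 -70 28 0 0.5" --pt "150 -70 28 0 0.5" --pt "174 -70 28 0 0.5" --pt "174 -70 28 0 0.5" --pt "174 -70 28 0 0.5"

```text
time: 1.98
tool_pos: [0.4065, 0.0291, 0.0235]
tool_rot: [0.707, 0.028, 0.706, -0.028]
contact_force: [0.5, -0.2, -0.1]
gripper_width: 0.25
```

```bash
python3 - <<'E'
from h import *
to((.406,.027,.022,-4.5))
f=grab('wrist','w1')
E
```

```text
t 1.98 pos [0.4065 0.0291 0.0235] yaw -4.51 F [ 0.47 -0.18 -0.07] w 0.25
[ 1.5 -2.2 -0.3] -0.0
```

View pics/w1.png

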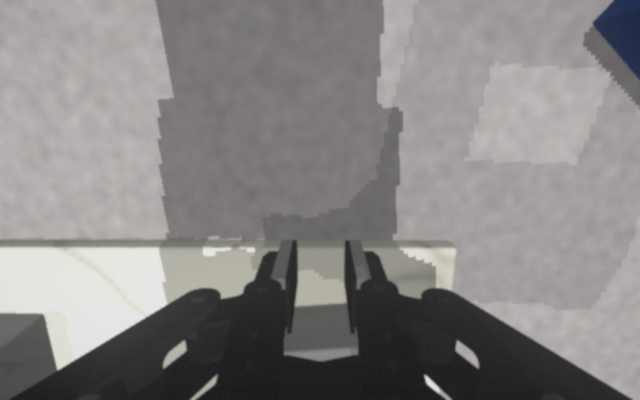

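Wrist view: the fingers sit just behind the block, which shows between the pads at about (320,345). Pushing forward slowly.

Call:
play_rows --pt "1 -2 8 0 0.5" --pt "1 -2 16 0 0.5" --pt "1 -2 24 0 0.5" --pt "1 -2 32 0 0.5" --pt "1 -2 40 0 0.5" --pt "1 -2 48 0 0.5" --pt "1 -2 56 0 0.5" --pt "1 -2 64 0 0.5"

```text
time: 3.02
tool_pos: [0.4701, 0.0221, 0.0216]
tool_rot: [0.706, 0.028, 0.707, -0.028]
contact_force: [-1.2, 0.6, -0.5]
gripper_width: 0.245
```

Call:
play_rows --pt "0 0 8 0 0.5" --pt "0 0 16 0 0.5" --pt "0 0 24 0 0.5" --pt "0 0 32 0 0.5"

```text
time: 3.52
tool_pos: [0.502, 0.0196, 0.0217]
tool_rot: [0.707, 0.028, 0.707, -0.028]
contact_force: [-0.3, 0.2, 0.4]
gripper_width: 0.251
```

Call:
play_rows --pt "0 0 8 0 0.5" --pt "0 0 16 0 0.5" --pt "0 0 24 0 0.5" --pt "0 0 32 0 0.5"

```text
time: 4.03
tool_pos: [0.5339, 0.0171, 0.0216]
tool_rot: [0.707, 0.028, 0.707, -0.028]
contact_force: [-0.8, -0.3, 0.3]
gripper_width: 0.255
```

```bash
python3 - <<'E'
from h import *
to((.543,.017,.022,-4.5))
E
```

```text
t 4.03 pos [0.5339 0.0171 0.0216] yaw -4.51 F [-0.76 -0.32  0.32] w 0.255
[-0.4  0.6  9. ] -0.0
```

Call:
play_rows --pt "0 0 7 0 0.5" --pt "0 0 13 0 0.5" --pt "0 0 17 0 0.5" --pt "0 0 20 0 0.5" --pt "0 0 21 0 0.5" --pt "0 0 21 0 0.5" --pt "0 0 5 0 0.5" --pt "-50 0 -5 0 0.5"

```text
time: 5.03
tool_pos: [0.524, 0.0179, 0.0676]
tool_rot: [0.703, 0.028, 0.71, -0.028]
contact_force: [1.0, -0.4, 1.0]
gripper_width: 0.245
```

```bash
python3 - <<'E'
from h import *
to((.3965,-.1407,.1,-4.5),(.3965,-.1407,.022,-4.5))
E
```

```text
t 5.03 pos [0.524  0.0179 0.0676] yaw -4.52 F [ 1.05 -0.39  1.04] w 0.245
[ -31.3 -168.2 -114.9] -0.0
[  46.7 -168.2 -114.1] -0.0
```

Call:
play_rows --pt "-32 -20 -20 0 0.5" --pt "-32 -70 -50 0 0.5" --pt "-32 -120 -85 0 0.5" --pt "-32 -168 -115 0 0.5" --pt "0 -168 -115 0 0.5" --pt "30 -168 -115 0 0.5" --pt "46 -168 -115 0 0.5" --pt "46 -168 -115 0 0.5"

```text
time: 6.02
tool_pos: [0.3998, -0.1403, 0.0246]
tool_rot: [0.706, 0.028, 0.707, -0.027]
contact_force: [0.3, 0.7, 0.2]
gripper_width: 0.249
```

```bash
python3 - <<'E'
from h import *
to((.3965,-.1407,.022,-4.5))
E
```

```text
t 6.03 pos [ 0.3998 -0.1403  0.0246] yaw -4.5 F [0.27 0.72 0.17] w 0.249
[ 2.6 -0.6 -3.2] 0.0
```

Call:
play_rows --pt "2 -1 8 0 0.5" --pt "2 -1 16 0 0.5" --pt "2 -1 24 0 0.5" --pt "2 -1 32 0 0.5" --pt "2 -1 40 0 0.5" --pt "2 -1 48 0 0.5" --pt "2 -1 56 0 0.5" --pt "2 -1 64 0 0.5"

```text
time: 7.02
tool_pos: [0.4648, -0.147, 0.0236]
tool_rot: [0.707, 0.028, 0.707, -0.028]
contact_force: [-3.2, 0.1, 3.1]
gripper_width: 0.246
```

Call:
play_rows --pt "0 0 8 0 0.5" --pt "0 0 16 0 0.5" --pt "0 0 24 0 0.5" --pt "0 0 32 0 0.5"

```text
time: 7.52
tool_pos: [0.4967, -0.1495, 0.0236]
tool_rot: [0.707, 0.028, 0.707, -0.028]
contact_force: [-2.5, 1.2, 2.5]
gripper_width: 0.251
```

Call:
play_rows --pt "0 0 8 0 0.5" --pt "0 0 16 0 0.5" --pt "0 0 24 0 0.5" --pt "0 0 32 0 0.5"

```text
time: 8.02
tool_pos: [0.5286, -0.152, 0.0236]
tool_rot: [0.707, 0.028, 0.707, -0.028]
contact_force: [-2.8, -0.5, 1.3]
gripper_width: 0.251
```

```bash
python3 - <<'E'
from h import *
to((.555,-.154,.022,-4.5))
E
```

```text
t 8.03 pos [ 0.5286 -0.152   0.0236] yaw -4.51 F [-2.78 -0.45  1.28] w 0.251
[ 1.6  0.1 26.5] -0.0
```

Call:
play_rows --pt "0 0 7 0 0.5" --pt "0 0 12 0 0.5"

```text
time: 8.28
tool_pos: [0.5405, -0.153, 0.0236]
tool_rot: [0.707, 0.028, 0.707, -0.028]
contact_force: [-2.4, 0.3, 1.9]
gripper_width: 0.25
```

Call:
play_rows --pt "0 0 5 0 0.5" --pt "0 0 9 0 0.5"

```text
time: 8.52
tool_pos: [0.5492, -0.1537, 0.0236]
tool_rot: [0.707, 0.028, 0.707, -0.028]
contact_force: [-2.4, 0.1, 2.0]
gripper_width: 0.249
```

Call:
play_rows --pt "0 0 0 0 0.5" --pt "0 0 -15 0 0.5" --pt "-60 0 -15 0 0.5" --pt "-120 0 -40 0 -1" --pt "-170 0 -100 0 -1" --pt "-170 0 -150 0 -1" --pt "-170 0 -190 0 -1" --pt "-170 0 -190 0 -1"

```text
time: 9.52
tool_pos: [0.3575, -0.1383, 0.1931]
tool_rot: [0.707, 0.028, 0.706, -0.029]
contact_force: [0.2, -0.0, -0.1]
gripper_width: 1.0
```

```bash
cat > m2.py <<'E'
from h import *
import sys
f=grab('top',sys.argv[1]); 
v,u=np.mgrid[0:400,0:640]
d=np.stack([(u-f['cx'])/f['fx'],-(v-f['cy'])/f['fy'],-np.ones(u.shape)],-1)
P=np.array(f['origin'])+(d@rot(f['rotation']).T)*f['range_z'][...,None]; Z=P[...,2]
m=((Z>.032)&(Z<.06)); m&=(np.abs(P[...,0]-.55)<.14)&(np.abs(P[...,1]+.065)<.16)
for c in cv2.findContours(m.astype(np.uint8),0,2)[0]:
    if cv2.contourArea(c)<150: continue
    w=np.array([onz(f,a,b,.046)[:2] for a,b in c[:,0]],np.float32); r=cv2.minAreaRect(w)
    rel=np.array(r[0])-[.529,-.0652]; e=np.array([.9969,-.0789])
    print('blk',np.round(r[0],4),np.round(r[1],4),round(r[2],1),'plate x,y',(rel@e).round(4),(rel@[.0789,.9969]).round(4))
print('Z'); 
E
python3 m2.py top2; python3 -c "
from h import *
to((.6,-.15,.1,-4.5))"
```

```text
blk [ 0.5868 -0.1556] [0.0553 0.0568] 85.6 plate x,y 0.0647 -0.0856
blk [0.5912 0.0113] [0.054  0.0573] 85.5 plate x,y 0.056 0.0812
Z
t 9.57 pos [ 0.3586 -0.1386  0.1934] yaw -4.59 F [ 0.37  0.72 -0.27] w 1.001
[ 93.9   8.  241.3] -0.002
```

View pics/top2.png

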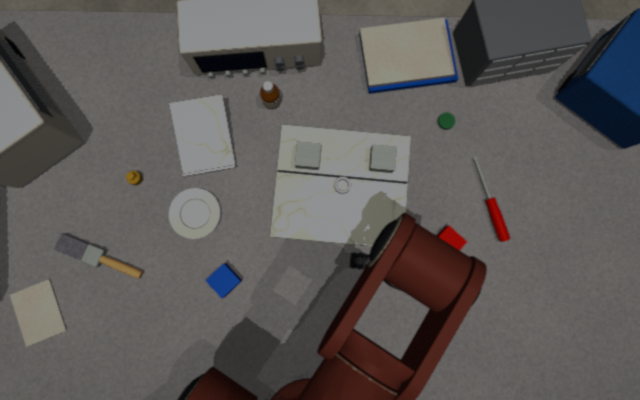

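Both blocks are past the line. The right one (383,158) averaged about −2.7 N of drag and the left one (308,154) about −0.8 N, so the right block is the rough one. Grasping it now.

Call:
play_rows --pt "20 1 60 0 -1" --pt "50 1 120 0 -1" --pt "80 1 175 0 -1" --pt "100 1 215 0 -1" --pt "105 1 229 0 -1" --pt "115 1 229 0 -1" --pt "140 1 229 0 -1" --pt "155 1 229 0 -1"

```text
time: 10.58
tool_pos: [0.5867, -0.1555, 0.0378]
tool_rot: [0.706, 0.028, 0.707, -0.028]
contact_force: [-1.5, 0.1, -0.4]
gripper_width: 0.998
```

```bash
python3 - <<'E'
from h import *
to((.5868,-.1556,.018,-4.5)); grab('wrist','w2')
E
```

```text
t 10.57 pos [ 0.5867 -0.1555  0.0378] yaw -4.53 F [-1.48  0.14 -0.39] w 0.998
[19.8 -0.1  0.1] -0.001
```

View pics/w2.png

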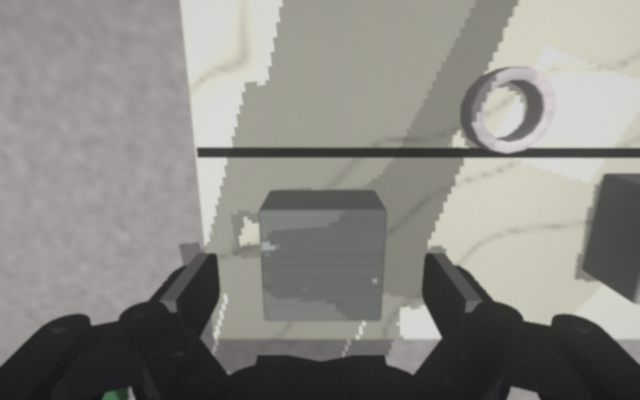

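The block (260–385, 190–320) is centred between the open pads at columns 215 and 425, and both blocks are clear of the line at row 153. Lowering and gripping.

Call:
play_rows --pt "12 0 0 0 -1" --pt "19 0 0 0 -1" --pt "19 0 0 0 -1" --pt "19 0 0 0 0.6" --pt "19 0 0 0 0.6" --pt "19 0 0 0 1" --pt "19 0 0 0 1" --pt "19 0 0 0 1"

```text
time: 11.62
tool_pos: [0.5888, -0.156, 0.0207]
tool_rot: [0.707, 0.028, 0.706, -0.028]
contact_force: [1.1, 0.8, 5.3]
gripper_width: 0.617
```

Call:
play_rows --pt "-20 0 0 0 1" --pt "-60 0 0 0 1" --pt "-100 0 0 0 1" --pt "-130 0 0 0 1" --pt "-150 0 0 0 1" --pt "-150 0 0 0 1"

```text
time: 12.38
tool_pos: [0.5882, -0.1558, 0.1705]
tool_rot: [0.707, 0.028, 0.706, -0.028]
contact_force: [-0.2, 0.3, -8.5]
gripper_width: 0.619
```

```bash
cat > m3.py <<'E'
from h import *
f=dict(np.load('top1.npz'))
v,u=np.mgrid[0:400,0:640]
d=np.stack([(u-f['cx'])/f['fx'],-(v-f['cy'])/f['fy'],-np.ones(u.shape)],-1)
P=np.array(f['origin'])+(d@rot(f['rotation']).T)*f['range_z'][...,None]
hsv=cv2.cvtColor(f['img'],cv2.COLOR_RGB2GRAY); b=hsv>np.percentile(hsv[90:180,165:240],45)
m=np.zeros((400,640),np.uint8); m[85:185,160:245]=(hsv[85:185,160:245]>125)
c=max(cv2.findContours(m,0,2)[0],key=cv2.contourArea); px=c[:,0]
# cast onto the slope plane z=.0325+tan12*(s)
e=np.array([np.cos(np.radians(10.5)),np.sin(np.radians(10.5))])
W=[]
for a,bb in px:
    o,dd=ray(f,a,bb); n=np.array([-e[0]*np.sin(.2094),-e[1]*np.sin(.2094),np.cos(.2094)]); p0=np.array([.638,.25,.033])
    W.append((o+dd*(n@(p0-o))/(n@dd))[:2])
r=cv2.minAreaRect(np.array(W,np.float32)); print(r, hsv[135,202],hsv[135,150])
B=cv2.boxPoints(r); print(B.round(4))
E
python3 m3.py; python3 -c "
from h import *
to((.677,.257,.2,10.5))"
```

```text
((0.6367047429084778, 0.2496979683637619), (0.15688131749629974, 0.11561201512813568), 10.663951873779297) 132 89
[[0.5489 0.292 ]
 [0.5703 0.1784]
 [0.7245 0.2074]
 [0.7031 0.321 ]]
t 12.38 pos [ 0.5882 -0.1558  0.1705] yaw -4.51 F [-0.24  0.26 -8.45] w 0.619
[-29.6 418.5  56.1] -0.262
```

Lifted: weight −8.5 N, width 0.62 (53 mm). Stand measured at centre (0.637, 0.250), yaw 10.7°, projected size 157×116 mm, which agrees with the given size. Carrying the block to 40 mm up-slope of the centre.

Call:
play_rows --pt "0 50 7 -0.04 1" --pt "0 105 14 -0.08 1" --pt "0 165 21 -0.12 1" --pt "0 225 29 -0.16 1" --pt "0 285 37 -0.2 1" --pt "0 345 45 -0.24 1" --pt "0 395 51 -0.265 1" --pt "0 418 54 -0.265 1"

```text
time: 13.38
tool_pos: [0.673, 0.2593, 0.1658]
tool_rot: [0.702, -0.067, 0.706, 0.067]
contact_force: [-0.5, -0.4, -8.4]
gripper_width: 0.62
```

Call:
play_rows --pt "30 0 0 0 1" --pt "60 0 0 0 1" --pt "85 0 0 0 1" --pt "95 0 0 0 1" --pt "100 0 0 0 1" --pt "100 0 0 0 1"

```text
time: 14.12
tool_pos: [0.6751, 0.2566, 0.0701]
tool_rot: [0.704, -0.066, 0.704, 0.066]
contact_force: [-0.1, -0.2, -7.4]
gripper_width: 0.621
```

```bash
python3 - <<'E'
from h import *
to((.6753,.2572,.0545,10.66)); g=grab('scene','sc2')
cv2.imwrite('pics/sc2c.png',cv2.resize(g['img'][60:260,330:580],None,fx=3,fy=3,interpolation=cv2.INTER_CUBIC)[...,::-1])
E
```

```text
t 14.12 pos [0.6751 0.2566 0.0701] yaw 10.65 F [-0.07 -0.21 -7.39] w 0.621
[15.6  0.6  0.3] -0.0
```

View pics/sc2c.png

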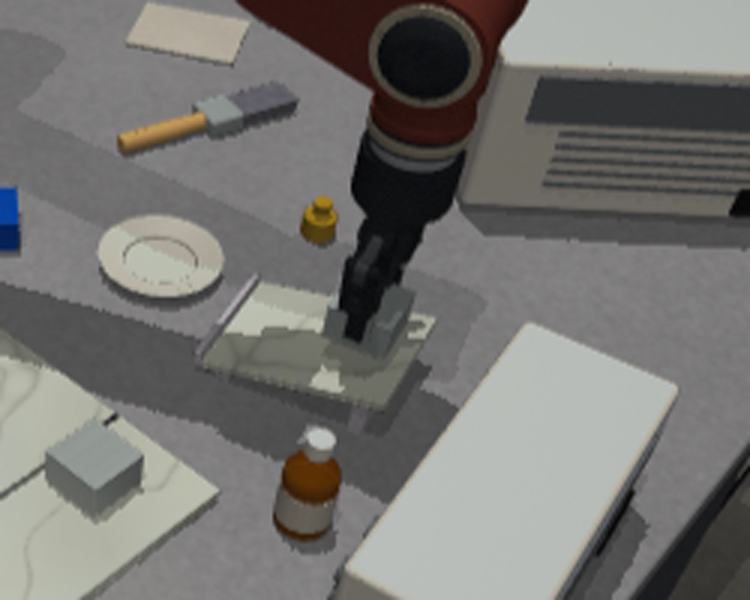

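The held block (380,320 in the crop) hovers above the upper half of the stand, and the other block stands on the plate. Lowering in small steps.

Call:
play_rows --pt "5 0 0 0 1" --pt "9 0 0 0 1" --pt "12 0 0 0 1" --pt "14 0 0 0 1" --pt "14 0 0 0 1"

```text
time: 14.8
tool_pos: [0.6745, 0.2567, 0.0553]
tool_rot: [0.704, -0.066, 0.704, 0.066]
contact_force: [-0.2, 1.5, -8.8]
gripper_width: 0.622
```

Call:
play_rows --pt "1 0 0 0 1" --pt "2 0 0 0 1" --pt "2 0 0 0 1"

```text
time: 15.18
tool_pos: [0.6749, 0.2568, 0.054]
tool_rot: [0.704, -0.066, 0.704, 0.066]
contact_force: [-0.1, 0.1, -6.1]
gripper_width: 0.615
```

Call:
play_rows --pt "1 0 0 0 1" --pt "1.5 0 0 0 1" --pt "1.5 0 0 0 1"

```text
time: 15.55
tool_pos: [0.6752, 0.2569, 0.0538]
tool_rot: [0.704, -0.066, 0.704, 0.066]
contact_force: [-5.2, -1.6, 1.9]
gripper_width: 0.615
```

Contact at 0.054, as predicted. Press on so the block pivots in the pads.

Call:
play_rows --pt "1 0 0 0 1" --pt "1.5 0 0 0 1" --pt "1.5 0 0 0 1"

```text
time: 15.92
tool_pos: [0.6756, 0.2571, 0.0538]
tool_rot: [0.705, -0.066, 0.703, 0.066]
contact_force: [-7.2, -2.0, 7.4]
gripper_width: 0.615
```

Call:
play_rows --pt "1 0 0 0 1" --pt "1.5 0 0 0 1" --pt "1.5 0 0 0 1"

```text
time: 16.3
tool_pos: [0.676, 0.2572, 0.0538]
tool_rot: [0.705, -0.066, 0.703, 0.066]
contact_force: [-9.3, -3.1, 11.4]
gripper_width: 0.617
```

Call:
play_rows --pt "1 0 0 0 1" --pt "2 0 0 0 1" --pt "3 0 0 0 1" --pt "4 0 0 0 1" --pt "4 0 0 0 1"

```text
time: 16.92
tool_pos: [0.6771, 0.2576, 0.0538]
tool_rot: [0.706, -0.066, 0.702, 0.066]
contact_force: [-15.5, -3.8, 24.3]
gripper_width: 0.617
```

Call:
play_rows --pt "1 0 0 0 1" --pt "2 0 0 0 1" --pt "3 0 0 0 1" --pt "4 0 0 0 1" --pt "4 0 0 0 1"

```text
time: 17.55
tool_pos: [0.6783, 0.2581, 0.0539]
tool_rot: [0.707, -0.066, 0.701, 0.066]
contact_force: [-21.4, -5.6, 36.9]
gripper_width: 0.621
```

It isn't pivoting under grip. Backing off to light contact, then easing the fingers open so it settles onto the face.

Call:
play_rows --pt "-5 0 0 0 1" --pt "-10 0 0 0 1" --pt "-11 0 0 0 1" --pt "-11 0 0 0 1"

```text
time: 18.05
tool_pos: [0.6763, 0.2572, 0.0539]
tool_rot: [0.705, -0.065, 0.703, 0.066]
contact_force: [-0.7, 0.1, 6.1]
gripper_width: 0.62
```

Call:
play_rows --pt "0 0 0 0 -0.22" --pt "0 0 0 0 -0.24" --pt "0 0 0 0 -0.26" --pt "0 0 0 0 -0.28" --pt "0 0 0 0 -0.3" --pt "0 0 0 0 -0.32" --pt "0 0 0 0 -0.34" --pt "0 0 0 0 -0.36"

```text
time: 19.05
tool_pos: [0.6748, 0.2567, 0.0522]
tool_rot: [0.704, -0.066, 0.704, 0.066]
contact_force: [-0.6, -0.2, -0.6]
gripper_width: 0.677
```

```bash
python3 - <<'E'
from h import *
to((.6753,.2572,.0545,10.66)); g=grab('scene','sc3')
cv2.imwrite('pics/sc3c.png',cv2.resize(g['img'][110:220,380:500],None,fx=5,fy=5,interpolation=cv2.INTER_CUBIC)[...,::-1])
E
```

```text
t 19.05 pos [0.6748 0.2567 0.0522] yaw 10.67 F [-0.61 -0.2  -0.64] w 0.677
[-2.3  0.4  0.6] 0.0
```

View pics/sc3c.png

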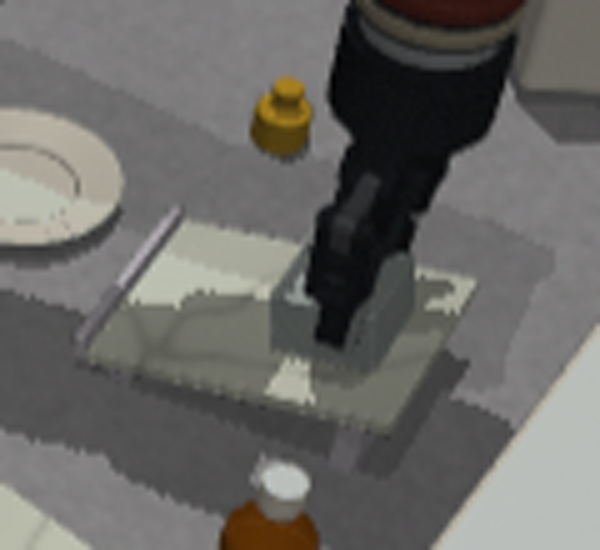

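The block (340,315) lies flat on the upper part of the face between the loosened fingers, with force near zero. Opening fully and retreating upward.

Call:
play_rows --pt "0 0 0 0 -0.6" --pt "0 0 0 0 -1" --pt "0 0 0 0 -1" --pt "-20 0 0 0 -1" --pt "-60 0 0 0 -1" --pt "-110 0 0 0 -1" --pt "-150 0 0 0 -1" --pt "-150 0 0 0 -1"

```text
time: 20.1
tool_pos: [0.6776, 0.2576, 0.2103]
tool_rot: [0.708, -0.065, 0.7, 0.066]
contact_force: [-0.5, 0.2, 0.6]
gripper_width: 0.999
```

Call:
play_rows --pt "0 0 -50 0 -1" --pt "0 0 -100 0 -1" --pt "0 0 -150 0 -1" --pt "0 0 -200 0 -1" --pt "0 0 -250 0 -1" --pt "0 0 -280 0 -1" --pt "0 0 -280 0 -1" --pt "0 0 -280 0 -1"

```text
time: 21.1
tool_pos: [0.3999, 0.2049, 0.2023]
tool_rot: [0.704, -0.066, 0.704, 0.066]
contact_force: [0.8, 0.8, -0.4]
gripper_width: 1.001
```

```bash
python3 m2.py top3; python3 - <<'E'
from h import *
f=dict(np.load('top3.npz')); 
v,u=np.mgrid[0:400,0:640]
d=np.stack([(u-f['cx'])/f['fx'],-(v-f['cy'])/f['fy'],-np.ones(u.shape)],-1)
P=np.array(f['origin'])+(d@rot(f['rotation']).T)*f['range_z'][...,None]
m=((P[...,2]>.06)&(P[...,2]<.1)&(abs(P[...,0]-.64)<.1)&(abs(P[...,1]-.25)<.08))
c=max(cv2.findContours(m.astype(np.uint8),0,2)[0],key=cv2.contourArea)
w=np.array([onz(f,a,b,.0725)[:2] for a,b in c[:,0]],np.float32); r=cv2.minAreaRect(w); print(r)
rel=np.array(r[0])-[.637,.25]; a=np.radians(10.66); print('stand horiz x,y of top',rel@[np.cos(a),np.sin(a)],rel@[-np.sin(a),np.cos(a)])
to((.4,.2,.2,0))
E
```

```text
blk [0.5912 0.0113] [0.054  0.0573] 85.4 plate x,y 0.0559 0.0812
Z
((0.6647706031799316, 0.2523300051689148), (0.05783873796463013, 0.05688941478729248), 11.508217811584473)
stand horiz x,y of top 0.027722348721506678 -0.002847227849606626
t 21.15 pos [0.4001 0.2049 0.2022] yaw 10.66 F [ 0.36 -0.29  0.3 ] w 0.999
[ 2.2 -4.8 -1. ] 0.186
```

View pics/top3.png

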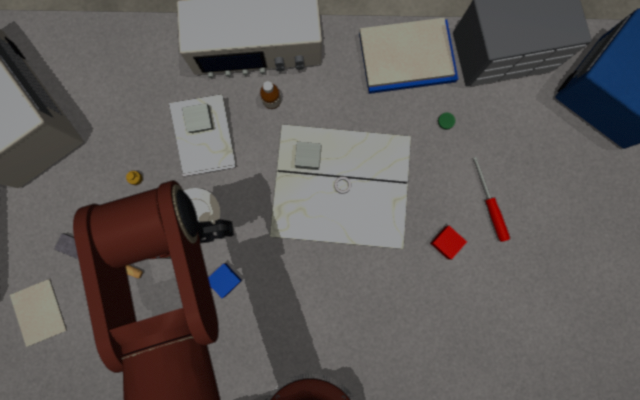

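Top view: the rough block (197,117) rests on the upper half of the stand. The other (307,154) is past the line, and the ring, dish and others look unmoved. One short wait to confirm it isn't creeping.

Call:
play_rows --pt "-20 0 0 0 -1" --pt "-20 0 0 0 -1" --pt "-20 0 0 0 -1" --pt "-20 0 0 0 -1" --pt "-20 0 0 0 -1" --pt "-20 0 0 0 -1" --pt "-20 0 0 0 -1" --pt "-20 0 0 0 -1"

```text
time: 22.15
tool_pos: [0.3995, 0.2049, 0.2221]
tool_rot: [0.704, -0.066, 0.704, 0.066]
contact_force: [-0.6, 0.4, -0.2]
gripper_width: 0.997
```

```bash
python3 - <<'E'
from h import *
f=grab('top','top4'); a=np.load('top3.npz')['img'].astype(int); b=np.load('top1.npz')['img'].astype(int); c=f['img'].astype(int)
print('stand diff since release',abs(c-a)[90:180,165:240].max(),'plate',abs(c-a)[120:200,270:415].max(),'ring vs start',abs(c-b)[174:198,330:356].max())
print('line rows at block L cols', [160+c[160:185,k].sum(1).argmin() for k in (300,308,316)])
print(manip.job_done())
E
```

```text
stand diff since release 91 plate 23 ring vs start 18
line rows at block L cols [np.int64(167), np.int64(167), np.int64(174)]
the job is handed in; nothing more can be done
None
```

```bash
python3 - <<'E'
import numpy as np
a=np.load('top3.npz');b=np.load('top4.npz')
d=abs(a['img'].astype(int)-b['img']).max(2)[90:180,165:240]; r,c=np.where(d>25); print(len(r),r.min()+90,r.max()+90,c.min()+165,c.max()+165)
z=abs(a['range_z']-b['range_z'])[90:180,165:240]; print('depth change >6mm px:',(z>.006).sum(), 'on block rows 100-135:',(z[10:45]>.006).sum())
E
```

```text
20 177 179 165 239
depth change >6mm px: 228 on block rows 100-135: 81
```

I slid both blocks forward with the fingertips until each was past the dark line. I then put the harder-dragging right-hand block on the upper half of the sloping stand and handed the job in at about 22 s.

- **Drag:** the right block averaged about 2.7 N and the left about 0.8 N. The 2.7 N is below the 4–7 N stated for the rough block. The difference between the two was clear, and the block staying put on the slope fits it being the rough one.
- **Placing:** the block would not pivot flat while gripped. Pressing down to make it pivot took the wrist force to about 43 N. I backed off and eased the fingers open, and it settled on the face about 35 mm up-slope of the centre.
- **Last checks:**
  - The left block's rear edge is about 8 mm past the line, and the ring is unmoved.
  - In the last pair of top views, taken about 1 s apart, the only image changes above the noise near the stand were at rows 177–179. I read those as the arm, below the block in the picture.
  - Comparing depth over the same pair showed changes above 6 mm at 81 pixels in the rows around the block. I took these as edge noise and did not look further, as the job was already handed in.
  - The dish was partly hidden by the arm in the last view, so I only saw part of it there.

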